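# Press the snack box square into its mounting corner and hold it

### The arm

A 6-joint arm with a two-finger parallel gripper is mounted at the origin on the work surface. World frame = base frame: x ahead of the robot, y to its left, z up, the work surface at z = 0. Lengths are in m, angles in rad, forces in N, time in s.
With the tool pointing down it reaches from about 0.275 to 0.975 m from the base axis. Payload 8.4 kg.
Tool frame: the origin (TCP) lies on the mounting face of the last link; the fingertips stand 190 mm ahead of it and the grasp point (between the pads) lies 171 mm ahead of it (bot.nose_length is the distance from the TCP to the fingertips, in m); z points along the fingers, y is the direction in which the jaws open and shut (so a half turn about z gives the same grasp; the last joint's range is limited). The gripper opens to 92 mm and grips with 3 to 60 N. Pads are 20 mm wide; open, the fingers measure 128 mm over their backs; the gripper's body (75 mm by 189 mm) begins 69 mm behind the grasp point.
Start: joints at [1.185, 0.353, 1.633, -0, 1.155, -0.002], TCP at [0.234, 0.58, 0.405] pointing down, gripper open.
Joint ranges: [-2.63, 2.63], [-0.92, 2.1], [0.06, 2.66], [-1.3, 4.44], [0, 2.69], [-3.02, 3.02]. Speed limits (rad/s): [2.22, 2.22, 2.79, 3.14, 3.14, 3.14].

### API

Orientations are given as [roll, pitch, yaw] about the fixed x, y, z axes, in that order (R = Rz(yaw) Ry(pitch) Rx(roll)).
In Python, from plant import bot gives the robot as it stands. The module is installed in compiled form; this text tells all that it offers.
- The arm moves only by the tool servo_tool, never from a script. Its argument "motion" is text: rows parted by semicolons, each of 7 numbers parted by spaces: the turn, a rotation vector about the tool's x, y, z in degrees, then the shift along the tool's x, y, z in m, then the gripper command: -1 is shut, 1 is fully open, values between are in proportion. In form: rx ry rz tx ty tz gripper; .... A call has 1 to 8 rows; each row shifts and turns the pose as measured when the row begins, along the tool's axes as they then stand; what a row does not reach is not made up. A row lasts 1/8 s, in which the tool goes at most 62.5 mm and 10.7 degrees, less where a joint would pass 70% of its speed; a pose out of reach is approached as far as the arm can. A call with a gripper value outside its range is refused whole. The fingers move at their own pace and stop on an object; "grip_force" is the grip in N (left out, the last holds). Time passes only in rows, so rows that do not move let the fingers close. It gives the time, the measured TCP pose, the force and the opening at its end, in the units of the state.
- bot.get_state(): the state, without advancing time (a new reading comes with each control period).
- bot.camera(name): name is "side" or "top" or "wrist"; returns (picture, depth): 384x512x3 uint8, red, green, blue; 384x512 float32, m along the optical axis (not along the pixel's ray), 0 where there is no reading.
- bot.camera_info(name): a dict with "vertical_fov" (degrees; the focal length in pixels is half the picture's height over the tangent of half this angle, whatever the lens; pixels are square), "cx", "cy" (the principal point, pixels), "k1" (the pictures are not rectified: a ray, as slopes to the right and down, at radius r is drawn at 1 + k1 r^2 times it, then the intrinsics apply), "extrinsics" (4x4, takes a point from camera to world coordinates). Camera axes: x right, y down, z forward; pixel columns grow to the right and rows downward; lengths in m; the calibration is good to about 2 mm. A picture is of the moment at which its call begins: read the wrist's pose just before it. camera_info takes no time and is no camera call; for the wrist camera it gives the pose at the moment of the call.
- bot.sign_off(): hands the job in, once; it reports no verdict.
The state is a dict: "t": time; "q": joint angles; "qvel": joint speeds; "joint_efforts": joint torques, N m; "tcp_pos": TCP position; "orientation": TCP orientation; "ft_force": force on the tool from outside, world axes, zero at the start; "wrist_torque": the same for the moment, N m; "finger_gap": finger opening in m.
Only numpy, scipy, OpenCV 4.12 (cv2) and the standard library are available. Lean on these libraries where they do the work, as an engineer would, in place of code of your own. Each camera call takes 0.05 s, during which the arm holds its last target.

### The job

Stick the yellow snack box into its corner: lift it out of the tray by the handle on its lid, turn it so that its white latch faces the green dot, stand it flat on the dresser inside the white corner bracket, and press it firmly (but without ramming it) until its two sides lie flush against both dark mounting pads. Finish while still gripping the handle and holding the box pressed squarely against both pads, as the pads need time to grip; do not let go. Leave everything else where it is.

Things in the scene. Friction and masses are not known exactly. Their poses are not given: they have to be found in the camera images.
- snack_box: yellow lidded snack box, loose, 0.2 to 0.4 kg, 84 x 84 mm, 54 mm high. Origin at the centre of its underside, z up. On the lid's middle a rib handle 16 mm thick (along box y), 56 mm long (along box x), 36 mm high, its top 90 mm above the underside: grip it across its thickness from above; nothing else rises above the lid. Pushed hard sideways, the box tilts a little in the grip. White latch on the -x side.
- box_latch (a point): outer face of the white latch (26 mm wide, 24 mm high, standing 5 mm proud of the box's -x side, with a white bar 66 mm long beside it along the lid's edge), at (-47, 0, 40) mm in the box's frame
- box_grip (a point): middle of the rib handle, at (0, 0, 72) mm in the box's frame
- tray: rounded woven-plastic tray, 260 (x) x 340 (y) mm, rim 34 mm high, floor 5 mm thick, fixed; the snack box starts in its +y half. Origin at the centre of the underside
- corner: white L-shaped corner bracket, fixed to the dresser top: two walls 56 mm high and 14 mm thick, one on its +x side (inner face at x = +46 mm, from y = -56 to +60 mm), one on its +y side (inner face at y = +46 mm, from x = -56 to +46 mm); open towards its -x and -y; no floor of its own. The origin, at dresser-top height, is exactly where the snack box's origin is when the box is seated (both sides touching the pads). Seated, the box's sides are parallel to the walls
- pad_back: dark grey rigid mounting pad (not actually sticky) on the inside of the +x wall, 50 mm wide (along y), 40 mm high (from 12 to 52 mm above the dresser), 4 mm thick; its face is at x = +42 mm of the corner. Origin at the middle of its back, at (46, 0, 32) mm of the corner
- pad_side: same pad (same height) on the inside of the +y wall, 50 mm wide (along x); its face is at y = +42 mm of the corner. Origin at the middle of its back, at (0, 46, 32) mm of the corner
- green_dot: green round sticker, 30 mm across, flat on the dresser: the mark that the latch must face. It lies 76 mm from the corner's origin, either straight out along the corner's -x or straight out along its -y, in front of one of the two open sides; the blue dot lies in front of the other
- blue_dot: blue round sticker, 30 mm across, at the other open side: not the mark
- pacifier: cream silicone pacifier, 42 mm across, 40 mm high, in the tray: leave alone
- tongs: stainless steel sterilising tongs, 140 mm long, 10 mm high, lying in the tray: leave alone
- ramekin: white ceramic ramekin of plastic clips, 76 mm across, 45 mm high, in the tray: leave alone
- baby_bottle: baby bottle, 56 mm across, 150 mm high, standing beyond the corner and tray: leave alone
- cream_jar: amber jar with white lid, 64 mm across, 50 mm high: leave alone
- hairbrush: wooden baby hairbrush, 170 mm long, bristles down, lying left of the corner: leave alone
Things that resemble listed ones, but are neither listed nor needed, are in the scene too. Several things have the shape of the snack_box; the one meant has the colours described above. Of the things shaped like the corner, the white one is meant.

How it is judged:
By the outcome, as a careful person would: the job done as asked, in the order asked, and still so for the second after the job is handed in, while the arm keeps its last pose, push and grip.
It also fails if it takes over 53 s, if anything falls off the work surface, if the arm or the gripper's body presses on something with over 40 N, if the wrist force passes 120 N, or if a joint passes its speed limit or range.

## Working session

There is one attempt and no reset: what is moved stays moved. The work goes in short steps, Python scripts to look and compute and a tool call to move; the robot and the scene stay as the last step left them, time stands still between calls to the robot, and variables do not carry over. Pictures are saved under pics/ and viewed, and the job is handed in when it is done.

Besides the shell and the picture viewer there is one more tool, called after "Emit:" as name(argument=value, ...), one argument or row to a line, values as JSON. servo_tool: Moves the arm, as the interface text tells. Its arguments: {"type":"object","properties":{"motion":{"type":"string"},"grip_force":{"type":"number"}},"required":["motion"]}

```bash
mkdir -p pics
cat > h.py <<'E'
import numpy as np, cv2
from plant import bot
def K(info):
    f=192/np.tan(np.radians(info['vertical_fov'])/2)
    return f
def snap(name,fn):
    info=bot.camera_info(name); p,d=bot.camera(name)
    cv2.imwrite('pics/'+fn+'.png',p[:,:,::-1]); np.savez('pics/'+fn+'.npz',p=p,d=d,E=info['extrinsics'],v=info['vertical_fov'],cx=info['cx'],cy=info['cy'],k1=info['k1'])
    return p,d,info
def load(fn):
    return np.load('pics/'+fn+'.npz')
def rays(z,uv):
    uv=np.asarray(uv,float).reshape(-1,2); f=192/np.tan(np.radians(float(z['v']))/2)
    dd=(uv-[float(z['cx']),float(z['cy'])])/f; s=dd.copy(); k=float(z['k1'])
    for _ in range(30): s=dd/(1+k*(s**2).sum(1,keepdims=True))
    return np.c_[s,np.ones(len(s))]
def at_depth(z,uv):
    uv=np.asarray(uv).reshape(-1,2); r=rays(z,uv); d=z['d'][uv[:,1].astype(int),uv[:,0].astype(int)]
    E=z['E']; return (r*d[:,None])@E[:3,:3].T+E[:3,3]
def at_z(z,uv,h):
    E=z['E']; r=rays(z,uv)@E[:3,:3].T; t=(h-E[2,3])/r[:,2]; return E[:3,3]+r*t[:,None]
def cloud(z):
    v,u=np.mgrid[0:384,0:512]; uv=np.c_[u.ravel(),v.ravel()]
    P=at_depth(z,uv).reshape(384,512,3); P[z['d']==0]=np.nan; return P
def st():
    s=bot.get_state(); return {k:np.round(s[k],4).tolist() for k in ('t','q','tcp_pos','orientation','ft_force','wrist_torque','finger_gap')}
E
python3 - <<'E'
from h import *
print(st())
for n in('side','top','wrist'):
    p,d,i=snap(n,n+'0'); print(n,i)
E
```

```text
{'t': 0.0, 'q': [1.1846, 0.3536, 1.6341, -0.0, 1.1552, -0.0024], 'tcp_pos': [0.2339, 0.5793, 0.404], 'orientation': [-3.1403, 0.0, 2.7578], 'ft_force': [-0.3575, 0.1894, -1.1634], 'wrist_torque': [-0.0179, -0.0162, 0.0285], 'finger_gap': 0.0921}
side {'vertical_fov': 47.330087125758126, 'cx': 257.3485111096865, 'cy': 187.0055685993738, 'k1': 0.02245063951868157, 'extrinsics': array([[ 0.99612219, -0.02060879,  0.08553276,  0.39323604],
       [-0.08439947, -0.49837927,  0.86284114, -0.865665  ],
       [ 0.02484564, -0.86671413, -0.49818602,  0.60710428],
       [ 0.        ,  0.        ,  0.        ,  1.        ]])}
top {'vertical_fov': 42.95732988862616, 'cx': 258.7012883243818, 'cy': 192.79498456450082, 'k1': -0.1663966024929779, 'extrinsics': array([[-0.01454895, -0.99424115,  0.10617372,  0.34137824],
       [-0.9998175 ,  0.01315077, -0.01385707,  0.08854256],
       [ 0.012381  , -0.10635595, -0.99425104,  1.36325843],
       [ 0.        ,  0.        ,  0.        ,  1.        ]])}
wrist {'vertical_fov': 67.76863044438304, 'cx': 255.97817910533945, 'cy': 193.9682463352646, 'k1': -0.050298389365642335, 'extrinsics': array([[ 3.74257469e-01,  8.85346650e-01,  2.75848974e-01,
         1.55234718e-01],
       [ 9.27324833e-01, -3.57313603e-01, -1.11335719e-01,
         6.12021082e-01],
       [-6.11466027e-06,  2.97469828e-01, -9.54731219e-01,
         3.84166008e-01],
       [ 0.00000000e+00,  0.00000000e+00,  0.00000000e+00,
         1.00000000e+00]])}
```

View pics/top0.png

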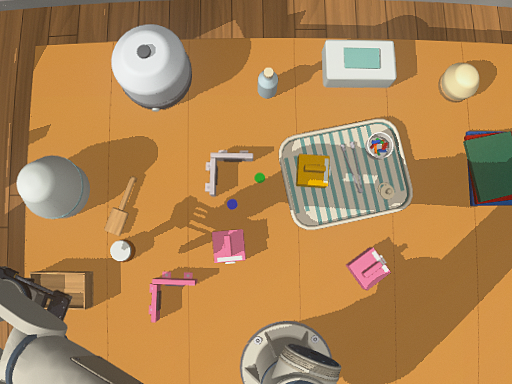

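View pics/side0.png

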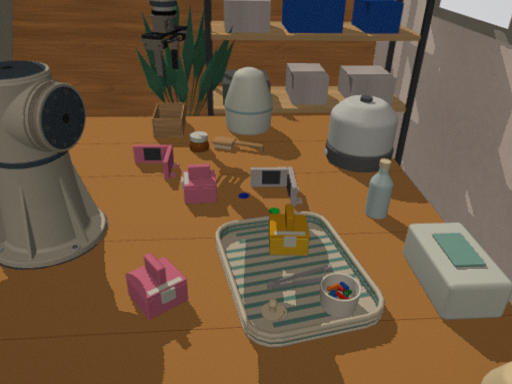

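View pics/wrist0.png

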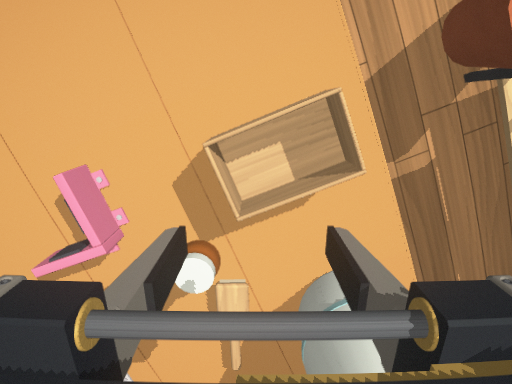

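The top view shows the yellow box at about (313,170) with its latch on the right. The white corner is at about (225,170), opening right and down. The green dot is at (260,178) to the right (corner -y), and the blue dot at (232,204) is at -x. I'll take rough measurements from the depth images next.

Run:
```python
from h import *
z=load('top0'); p=z['p']; P=cloud(z)
hsv=cv2.cvtColor(p,cv2.COLOR_RGB2HSV)
def comp(m,nm,roi):
    mm=np.zeros(m.shape,bool); a,b,c,d=roi; mm[b:d,a:c]=m[b:d,a:c]
    q=P[mm]; q=q[~np.isnan(q[:,0])]; v,u=np.nonzero(mm)
    print(nm,len(q),'px',u.mean(),v.mean(),'med',np.median(q,0).round(4),'min',q.min(0).round(3),'max',q.max(0).round(3)); return q
H,S,V=hsv[...,0].astype(int),hsv[...,1],hsv[...,2]
comp((H>45)&(H<75)&(S>150),'green',(245,165,275,190))
comp((H>105)&(H<130)&(S>120),'blue',(220,195,245,215))
roi=(285,140,345,200)
print(hsv[170,300:345:3].tolist())
q=comp((P[...,2]>0.085)&(P[...,2]<0.2),'rib',roi)
q=comp((P[...,2]>0.04)&(P[...,2]<0.075),'lid',roi)
r=cv2.minAreaRect(q[:,:2].astype(np.float32)); print(r)
q=comp((P[...,2]>0.045)&(P[...,2]<0.07),'corner',(200,140,262,200))
r=cv2.minAreaRect(q[:,:2].astype(np.float32)); print(r)
c=cv2.resize(p[135:215,195:350],None,fx=5,fy=5,interpolation=cv2.INTER_CUBIC)
cv2.imwrite('pics/topcrop.png',c[:,:,::-1])
```

```text
green 80 px 259.3 177.5 med [0.53   0.0679 0.0007] min [ 0.517  0.054 -0.008] max [0.543 0.079 0.007]
blue 80 px 231.65 203.6875 med [0.4566 0.145  0.0008] min [ 0.445  0.133 -0.006] max [0.471 0.159 0.006]
[[22, 234, 182], [21, 218, 144], [19, 203, 132], [20, 204, 129], [20, 202, 135], [20, 207, 149], [21, 217, 160], [22, 248, 175], [21, 252, 180], [99, 10, 179], [75, 15, 169], [19, 41, 169], [22, 44, 169], [83, 69, 125], [20, 42, 170]]
rib 135 px 314.74074074074076 167.2962962962963 med [ 0.5431 -0.0783  0.0935] min [ 0.533 -0.106  0.085] max [ 0.552 -0.05   0.099]
lid 850 px 312.8776470588235 169.83529411764707 med [ 0.5356 -0.0773  0.058 ] min [ 0.499 -0.126  0.04 ] max [ 0.589 -0.033  0.075]
((0.543663740158081, -0.08088034391403198), (0.0901588648557663, 0.08522330224514008), 85.44002532958984)
corner 494 px 222.08704453441297 164.71052631578948 med [0.5777 0.1879 0.0549] min [0.479 0.087 0.045] max [0.595 0.205 0.064]
((0.5360780358314514, 0.14641553163528442), (0.11499932408332825, 0.11749729514122009), 87.6927719116211)
```

View pics/topcrop.png

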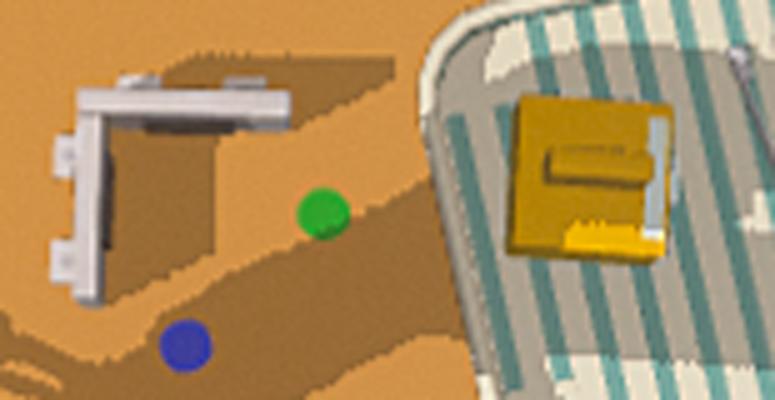

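```bash
cat > plan.py <<'E'
import sys
from h import *
from scipy.spatial.transform import Rotation as R
def plan(pos,yaw_deg,n,grip):
    s=bot.get_state(); p=np.array(s['tcp_pos']); Rm=R.from_euler('xyz',s['orientation'])
    T=R.from_euler('xyz',[180,0,yaw_deg],degrees=True)
    rv=(Rm.inv()*T).as_rotvec()
    dp=(np.array(pos)-p)/n; out=[]
    for k in range(n):
        Rk=Rm*R.from_rotvec(rv*k/n); t=Rk.inv().apply(dp)
        out.append(' '.join('%g'%v for v in np.round(np.degrees(rv/n),2))+' '+' '.join('%.4f'%v for v in t)+' %g'%grip)
    print('; '.join(out)); print(p.round(4),np.degrees(s['orientation']).round(2),s['t'])
if __name__=='__main__':
    a=[float(x) for x in sys.argv[1:]]; plan(a[:3],a[3],int(a[4]),a[5])
E
python3 plan.py 0.53 0.06 0.40 90 11 1
```

```text
-0 0 6.18 -0.0426 -0.0337 0.0004 1; -0 0 6.18 -0.0460 -0.0289 0.0004 1; -0 0 6.18 -0.0489 -0.0238 0.0004 1; -0 0 6.18 -0.0511 -0.0184 0.0004 1; -0 0 6.18 -0.0528 -0.0128 0.0004 1; -0 0 6.18 -0.0539 -0.0070 0.0004 1; -0 0 6.18 -0.0543 -0.0012 0.0004 1; -0 0 6.18 -0.0541 0.0047 0.0004 1; -0 0 6.18 -0.0533 0.0105 0.0004 1; -0 0 6.18 -0.0519 0.0162 0.0004 1; -0 0 6.18 -0.0498 0.0217 0.0004 1
[0.234  0.5794 0.4042] [-179.94   -0.    158.01] 0.15
```

Emit:
servo_tool(
  motion="0 0 6.2 -0.043 -0.034 0 1; 0 0 6.2 -0.046 -0.029 0 1; 0 0 6.2 -0.049 -0.024 0 1; 0 0 6.2 -0.051 -0.018 0 1; 0 0 6.2 -0.053 -0.013 0 1; 0 0 6.2 -0.054 -0.007 0 1; 0 0 6.2 -0.054 -0.001 0 1; 0 0 6.2 -0.054 0.005 0 1",
)

```text
t: 1.15
tcp_pos: [0.4494, 0.1906, 0.4031]
orientation: [-3.141, 0.001, 1.871]
ft_force: [0.5, 0.7, 0.8]
finger_gap: 0.0914
```

```bash
python3 plan.py 0.53 0.06 0.40 90 6 1
```

```text
-0 0.01 2.87 -0.0248 0.0064 0.0005 1; -0 0.01 2.87 -0.0244 0.0076 0.0005 1; -0 0.01 2.87 -0.0240 0.0088 0.0005 1; -0 0.01 2.87 -0.0235 0.0100 0.0005 1; -0 0.01 2.87 -0.0230 0.0112 0.0005 1; -0 0.01 2.87 -0.0224 0.0123 0.0005 1
[0.4494 0.1906 0.4031] [-1.7998e+02  5.0000e-02  1.0720e+02] 1.15
```

Emit:
servo_tool(
  motion="0 0 4.3 -0.038 0.011 0 1; 0 0 4.3 -0.036 0.014 0 1; 0 0 4.3 -0.035 0.016 0 1; 0 0 4.3 -0.034 0.018 0 1; 0 0 0 0 0 0 1; 0 0 0 0 0 0 1",
)

```text
t: 1.9
tcp_pos: [0.5364, 0.0525, 0.4024]
orientation: [-3.14, 0.001, 1.555]
ft_force: [-0.5, -0.9, -0.1]
finger_gap: 0.092
```

Run:
```python
from h import *
print(st()); snap('wrist','w1')
```

```text
{'t': 1.9, 'q': [0.095, 0.2224, 1.8194, -0.001, 1.1011, 0.1115], 'tcp_pos': [0.5364, 0.0525, 0.4024], 'orientation': [-3.1404, 0.0011, 1.5548], 'ft_force': [-0.4864, -0.8816, -0.1069], 'wrist_torque': [-0.0737, 0.0461, -0.0353], 'finger_gap': 0.092}
```

View pics/w1.png

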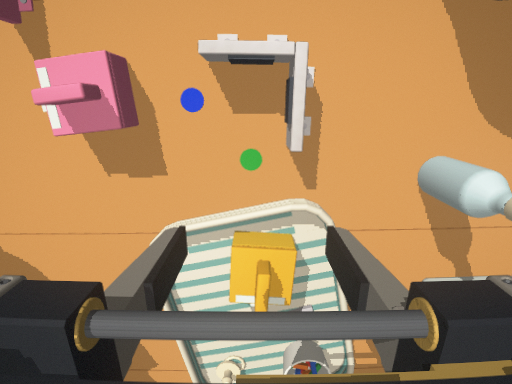

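The wrist view shows the corner's walls at (250,50) and (298,95), the green dot at (251,159), the blue dot at (192,100), and the yellow box at (262,268).

```bash
cat > meas.py <<'E'
from h import *
def blob(z,P,m,nm,roi,h):
    mm=np.zeros(m.shape,bool); a,b,c,d=roi; mm[b:d,a:c]=m[b:d,a:c]
    v,u=np.nonzero(mm); c=at_z(z,[[u.mean(),v.mean()]],h)[0]; q=P[mm]
    print(nm,len(u),u.mean().round(1),v.mean().round(1),c.round(4),'depth',np.nanmedian(q,0).round(4)); return c
E
python3 - <<'E'
from meas import *
z=load('w1'); P=cloud(z); p=z['p']
hsv=cv2.cvtColor(p,cv2.COLOR_RGB2HSV); H,S,V=hsv[...,0].astype(int),hsv[...,1],hsv[...,2]
g=blob(z,P,(H>45)&(H<75)&(S>150),'green',(235,145,270,175),0)
b=blob(z,P,(H>105)&(H<130)&(S>120),'blue',(175,80,210,120),0)
# walls: top pts
m=np.zeros((384,512),bool); m[30:160,190:325]=1
m&=(P[...,2]>0.050)&(P[...,2]<0.062)
q=P[m]; print(len(q),np.median(q,0),q[:,2].std())
np.save('wq.npy',q)
# +x wall: pts with y< 0.15
for ax,sel in ((0,(q[:,1]<0.17)&(q[:,0]>0.55)),(1,(q[:,0]<0.56))):
    s=q[sel]; o=1-ax
    bins=np.linspace(s[:,o].min(),s[:,o].max(),12); rows=[]
    for i in range(11):
        t=s[(s[:,o]>=bins[i])&(s[:,o]<bins[i+1])]
        rows.append([t[:,o].mean(),np.percentile(t[:,ax],2),np.percentile(t[:,ax],98)])
    rows=np.array(rows)[1:-1]
    print('axis',ax,'lo fit',np.polyfit(rows[:,0],rows[:,1],1),'hi',np.polyfit(rows[:,0],rows[:,2],1)); print(rows.round(4), s.min(0),s.max(0))
r=cv2.minAreaRect(q[:,:2].astype(np.float32)); print(r)
c=cv2.resize(p[20:180,180:340],None,fx=3.7,fy=3.7,interpolation=cv2.INTER_CUBIC); cv2.imwrite('pics/w1c.png',c[:,:,::-1])
E
```

```text
green 329 250.6 159.2 [0.5289 0.0682 0.    ] depth [0.5292 0.0685 0.0009]
blue 430 191.9 99.6 [0.4553 0.1467 0.    ] depth [0.4555 0.1465 0.0009]
3249 [0.57416353 0.18937021 0.05585321] 0.001642561061711137
axis 0 lo fit [-0.04177324  0.57935427] hi [0.03208584 0.58572802]
[[0.0984 0.5753 0.589 ]
 [0.1057 0.5755 0.5887]
 [0.113  0.5761 0.5897]
 [0.1207 0.573  0.5894]
 [0.1283 0.5728 0.5901]
 [0.1357 0.5728 0.5901]
 [0.1434 0.5732 0.5905]
 [0.1512 0.5736 0.5908]
 [0.1587 0.5735 0.5904]] [0.57193322 0.08694439 0.0500265 ] [0.59178122 0.1698621  0.05825614]
axis 1 lo fit [-0.11344092  0.24711377] hi [-0.04221039  0.22566255]
[[0.4882 0.1919 0.2049]
 [0.4959 0.1917 0.2046]
 [0.5036 0.1913 0.2045]
 [0.5112 0.1872 0.2043]
 [0.5185 0.1872 0.2044]
 [0.526  0.1869 0.203 ]
 [0.5338 0.1868 0.2028]
 [0.5413 0.1859 0.2028]
 [0.5486 0.1857 0.2026]] [0.47705435 0.18543031 0.05001053] [0.55997607 0.20511796 0.05859346]
((0.533458948135376, 0.1462807059288025), (0.11546677350997925, 0.11592445522546768), 88.02848052978516)
```

View pics/w1c.png

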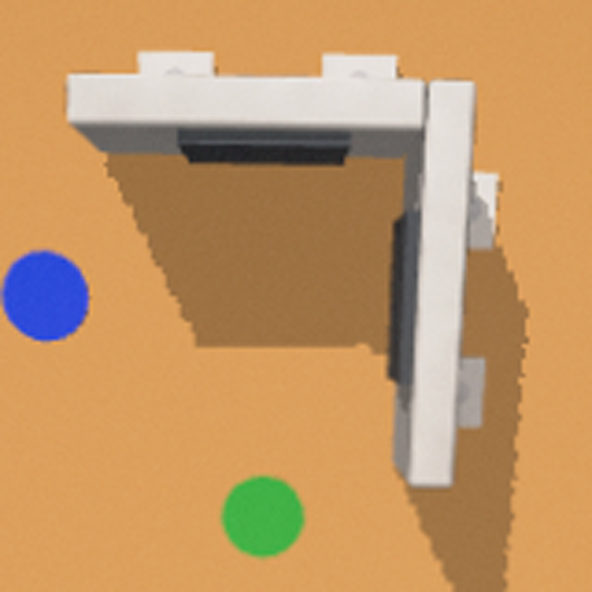

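Emit:
servo_tool(
  motion="0 0 0 -0.05 0.002 0 1; 0 0 0 -0.05 0.002 0 1; 0 0 0 -0.045 0.002 0 1; 0 0 0 0 0 0 1; 0 0 0 0 0 0 1",
)

```text
t: 2.58
tcp_pos: [0.5394, -0.09, 0.4027]
orientation: [-3.141, -0.0, 1.566]
ft_force: [-0.2, -0.2, -0.5]
finger_gap: 0.0918
```

Run:
```python
from h import *
print(st()); snap('wrist','w2')
```

```text
{'t': 2.575, 'q': [-0.1682, 0.2342, 1.803, 0.0001, 1.1053, -0.1633], 'tcp_pos': [0.5394, -0.09, 0.4027], 'orientation': [-3.1406, -0.0003, 1.5659], 'ft_force': [-0.1938, -0.1809, -0.4725], 'wrist_torque': [-0.0273, 0.0654, -0.0423], 'finger_gap': 0.0918}
```

View pics/w2.png

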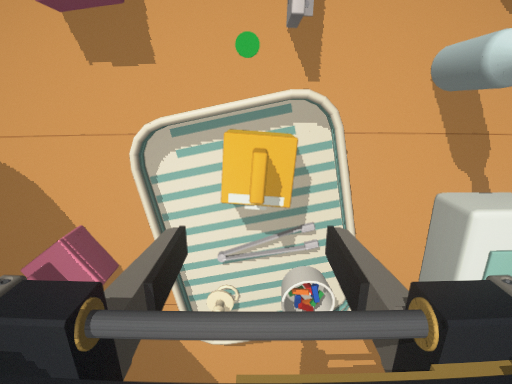

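The yellow box is centred at about (260,170), with its rib running up and down at (259,176) and its latch bar at the bottom (256,200), facing -y. Nothing is close to the rib.

```bash
python3 - <<'E'
from meas import *
z=load('w2'); P=cloud(z); p=z['p']
hsv=cv2.cvtColor(p,cv2.COLOR_RGB2HSV); H,S,V=hsv[...,0].astype(int),hsv[...,1],hsv[...,2]
R=np.zeros((384,512),bool); R[120:220,210:310]=1
m=R&(P[...,2]>0.088)&(P[...,2]<0.105); q=P[m]; print('rib',len(q),np.median(q,0),q.min(0),q.max(0)); r=cv2.minAreaRect(q[:,:2].astype(np.float32)); print(r)
c=q[:,:2]-q[:,:2].mean(0); w,v=np.linalg.eigh(c.T@c); print('rib dir',np.degrees(np.arctan2(v[1,1],v[0,1])),q.mean(0))
y=(H>15)&(H<35)&(S>150)
m=R&(P[...,2]>0.055)&(P[...,2]<0.064); q=P[m]; print('lid',len(q),np.median(q,0),q.min(0),q.max(0)); r=cv2.minAreaRect(q[:,:2].astype(np.float32)); print(r)
m2=m&~y&(S<80); q=P[m2]; print('white',q.mean(0)); np.set_printoptions(suppress=True)
c=q[:,:2]-q[:,:2].mean(0); w,v=np.linalg.eigh(c.T@c); print('bar dir',np.degrees(np.arctan2(v[1,1],v[0,1])))
E
python3 - <<'E'
import sys; sys.path.insert(0,'.')
import os; os.chdir('.')
from h import *
z=load('w2'); c=cv2.resize(z['p'][115:225,205:315],None,fx=5,fy=5,interpolation=cv2.INTER_CUBIC); cv2.imwrite('pics/w2c.png',c[:,:,::-1])
E
```

```text
rib 772 [ 0.54106445 -0.07544226  0.0947057 ] [ 0.53144881 -0.10444967  0.08902693] [ 0.55042923 -0.04975591  0.09678618]
((0.5406695008277893, -0.07721401751041412), (0.05475061759352684, 0.01595836691558361), 85.39717864990234)
rib dir 85.29470849650528 [ 0.54075236 -0.07577477  0.09454956]
lid 4213 [ 0.54125571 -0.07343327  0.05902915] [ 0.49678622 -0.12519958  0.05521848] [ 0.58564317 -0.03342425  0.06293052]
((0.5410183072090149, -0.08003249764442444), (0.08853598684072495, 0.08301191031932831), 85.16883087158203)
white [ 0.53773883 -0.11306565  0.05921756]
bar dir 175.3899893081152
```

View pics/w2c.png

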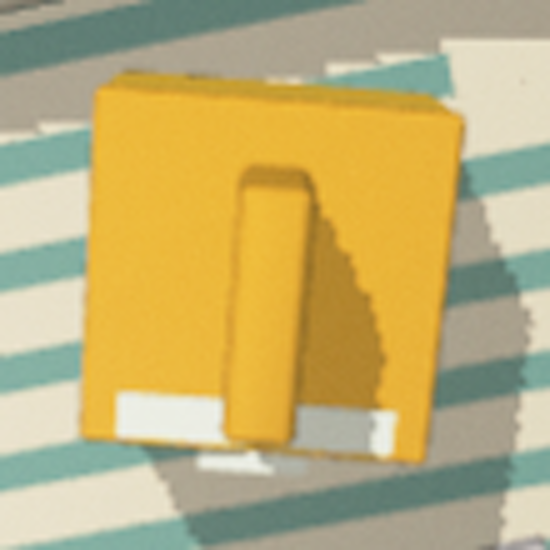

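```bash
python3 plan.py 0.5407 -0.0775 0.30 85.3 3 1
```

```text
-0.02 -0 1.48 0.0041 0.0004 0.0342 1; -0.02 -0 1.48 0.0041 0.0003 0.0342 1; -0.02 -0 1.48 0.0041 0.0002 0.0342 1
[ 0.5394 -0.0899  0.4027] [-1.7994e+02 -1.0000e-02  8.9750e+01] 2.625
```

Emit:
servo_tool(
  motion="0 0 1.5 0.004 0 0.034 1; 0 0 1.5 0.004 0 0.034 1; 0 0 1.5 0.004 0 0.034 1; 0 0 0 0 0 0 1; 0 0 0 0 0 0 1",
)

```text
t: 3.25
tcp_pos: [0.5406, -0.0708, 0.3006]
orientation: [3.139, -0.001, 1.495]
ft_force: [0.2, 0.7, -0.3]
finger_gap: 0.0921
```

```bash
python3 plan.py 0.5407 -0.0775 0.253 85.3 2 1
```

```text
0.07 -0.02 0.18 -0.0033 0.0002 0.0238 1; 0.07 -0.02 0.18 -0.0033 0.0003 0.0238 1
[ 0.5406 -0.0708  0.3006] [ 1.7986e+02 -4.0000e-02  8.5660e+01] 3.25
```

Emit:
servo_tool(
  motion="0 0 0.2 -0.003 0 0.02 1; 0 0 0.2 -0.003 0 0.02 1; 0 0 0 0 0 0.005 1; 0 0 0 0 0 0 1; 0 0 0 0 0 0 1",
)

```text
t: 3.88
tcp_pos: [0.5435, -0.0761, 0.2621]
orientation: [3.128, -0.0, 1.491]
ft_force: [-0.4, 0.8, 0.5]
finger_gap: 0.092
```

```bash
python3 plan.py 0.5407 -0.0775 0.253 85.3 1 1
```

```text
0.76 -0.02 0.15 -0.0016 -0.0028 0.0091 1
[ 0.5435 -0.0761  0.2621] [ 1.7924e+02 -1.0000e-02  8.5450e+01] 3.875
```

Emit:
servo_tool(
  motion="0.7 0 0.1 -0.002 -0.003 0.008 1; 0 0 0 0 0 0 1",
)

```text
t: 4.12
tcp_pos: [0.5405, -0.0779, 0.2546]
orientation: [3.14, -0.0, 1.49]
ft_force: [0.4, 0.5, -0.7]
finger_gap: 0.092
```

```bash
python3 plan.py 0.5407 -0.0775 0.253 85.3 1 1; python3 -c "
from h import *
print(st())"
```

```text
0.09 -0.01 0.06 0.0005 0.0002 0.0016 1
[ 0.5405 -0.0779  0.2546] [ 1.7991e+02 -1.0000e-02  8.5360e+01] 4.125
{'t': 4.125, 'q': [-0.1461, 0.4242, 1.9222, 0.0004, 0.7936, -0.0653], 'tcp_pos': [0.5405, -0.0779, 0.2546], 'orientation': [3.1399, -0.0002, 1.4897], 'ft_force': [0.3693, 0.4726, -0.6513], 'wrist_torque': [-0.0954, 0.0804, 0.0366], 'finger_gap': 0.092}
```

Aligned, so I'll close the gripper. A firm grip will resist tilting.

Emit:
servo_tool(
  motion="0 0 0 0 0 0 -1; 0 0 0 0 0 0 -1; 0 0 0 0 0 0 -1; 0 0 0 0 0 0 -1; 0 0 0 0 0 0 -1; 0 0 0 0 0 0 -1",
  grip_force=45,
)

```text
t: 4.88
tcp_pos: [0.5406, -0.078, 0.2547]
orientation: [3.14, -0.0, 1.49]
ft_force: [0.0, -0.1, 0.6]
finger_gap: 0.0339
```

```bash
python3 -c "
from h import *
print(st())"
```

```text
{'t': 4.875, 'q': [-0.1461, 0.4241, 1.9219, 0.0004, 0.7938, -0.0653], 'tcp_pos': [0.5406, -0.078, 0.2547], 'orientation': [3.1399, -0.0002, 1.4897], 'ft_force': [0.0065, -0.1446, 0.6112], 'wrist_torque': [-0.0869, 0.0676, -0.0279], 'finger_gap': 0.0339}
```

Emit:
servo_tool(
  motion="0 0 0 0 0 0 -1; 0 0 0 0 0 0 -1; 0 0 0 0 0 0 -1; 0 0 0 0 0 0 -1",
)

```text
t: 5.38
tcp_pos: [0.5407, -0.078, 0.2547]
orientation: [3.14, -0.0, 1.49]
ft_force: [-0.9, 0.5, -0.1]
finger_gap: 0.0157
```

```bash
python3 -c "
from h import *
print(st())"
```

```text
{'t': 5.375, 'q': [-0.1461, 0.4243, 1.9218, 0.0004, 0.7935, -0.0653], 'tcp_pos': [0.5407, -0.078, 0.2547], 'orientation': [3.1396, -0.0002, 1.4897], 'ft_force': [-0.9045, 0.4787, -0.0834], 'wrist_torque': [-0.0277, 0.0941, 0.0256], 'finger_gap': 0.0157}
```

Emit:
servo_tool(
  motion="0 0 0 0 0 -0.015 -1; 0 0 0 0 0 -0.02 -1; 0 0 0 0 0 -0.025 -1; 0 0 0 0 0 -0.02 -1; 0 0 0 0 0 0 -1; 0 0 0 0 0 0 -1",
)

```text
t: 6.12
tcp_pos: [0.5395, -0.0779, 0.3393]
orientation: [3.141, -0.0, 1.49]
ft_force: [-1.1, -0.1, -3.3]
finger_gap: 0.0159
```

Run:
```python
from h import *
print(st()); snap('wrist','w3'); snap('side','s3')
```

```text
{'t': 6.125, 'q': [-0.1462, 0.3043, 1.8667, 0.0004, 0.9704, -0.0652], 'tcp_pos': [0.5395, -0.0779, 0.3393], 'orientation': [3.1414, -0.0003, 1.4896], 'ft_force': [-1.1123, -0.0521, -3.2568], 'wrist_torque': [-0.0444, 0.1211, -0.0562], 'finger_gap': 0.0159}
```

View pics/w3.png

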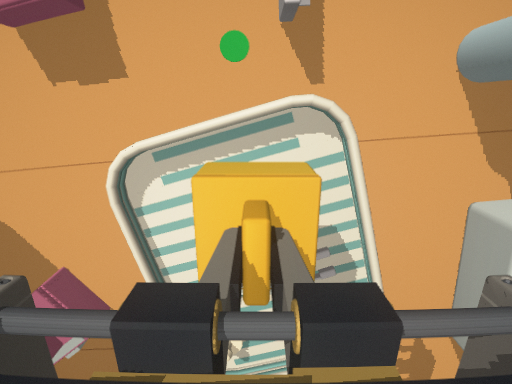

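View pics/s3.png

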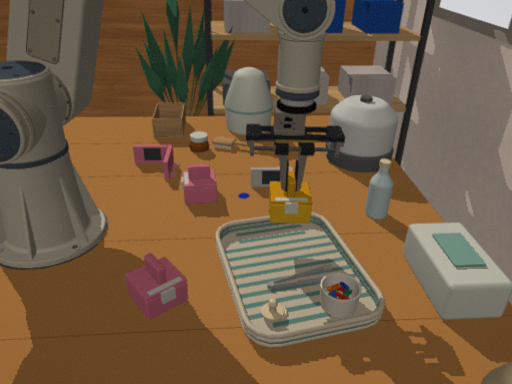

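The box is held square under the gripper, clear of the tray, with a weight of about 3 N. Next I'll move to a staging point 25 mm out from both pads.

```bash
python3 plan.py 0.5056 0.1199 0.335 88.05 7 -1
python3 - <<'E'
from h import *
z=load('w3');P=cloud(z)
s=P[165:200,180:340].reshape(-1,3); s=s[(s[:,2]>0.125)&(s[:,2]<0.15)]
print(len(s),np.median(s,0),s.min(0),s.max(0)); c=cv2.minAreaRect(s[:,:2].astype(np.float32)); print(c)
m=P[200:240,245:270].reshape(-1,3); m=m[m[:,2]>0.165]; print('rib',len(m),m.mean(0),m.min(0),m.max(0))
E
```

```text
-0 -0 -0.39 0.0278 -0.0071 0.0006 -1; -0 -0 -0.39 0.0278 -0.0069 0.0006 -1; -0 -0 -0.39 0.0279 -0.0068 0.0006 -1; -0 -0 -0.39 0.0279 -0.0066 0.0006 -1; -0 -0 -0.39 0.0279 -0.0064 0.0006 -1; -0 -0 -0.39 0.0280 -0.0062 0.0006 -1; -0 -0 -0.39 0.0280 -0.0060 0.0006 -1
[ 0.5396 -0.0779  0.3389] [-1.7998e+02 -2.0000e-02  8.5350e+01] 6.225
3705 [ 0.54196668 -0.04092308  0.14335975] [ 0.50010892 -0.05401405  0.12500949] [ 0.58395577 -0.03262069  0.14771672]
((0.5419571995735168, -0.04282461106777191), (0.01595890149474144, 0.08364436775445938), 85.40469360351562)
rib 753 [ 0.54156612 -0.05360149  0.17707983] [ 0.5345722  -0.06225453  0.16500723] [ 0.54873003 -0.04838989  0.18131251]
```

Emit:
servo_tool(
  motion="0 0 -0.4 0.02 -0.005 0 -1; 0 0 -0.4 0.03 -0.007 0 -1; 0 0 -0.4 0.032 -0.008 0 -1; 0 0 -0.4 0.032 -0.008 0 -1; 0 0 -0.4 0.032 -0.007 0 -1; 0 0 -0.4 0.025 -0.005 0 -1; 0 0 -0.3 0.015 -0.003 0 -1; 0 0 0 0 0 0 -1",
)

```text
t: 7.22
tcp_pos: [0.503, 0.1213, 0.3342]
orientation: [-3.132, -0.001, 1.54]
ft_force: [0.4, 0.2, -2.9]
finger_gap: 0.0157
```

```bash
python3 plan.py 0.5056 0.1199 0.265 88.05 4 -1; python3 -c "
from h import *
print(st())"
```

```text
-0.14 -0.01 0.05 -0.0004 0.0008 0.0173 -1; -0.14 -0.01 0.05 -0.0003 0.0008 0.0173 -1; -0.14 -0.01 0.05 -0.0003 0.0007 0.0173 -1; -0.14 -0.01 0.05 -0.0003 0.0007 0.0173 -1
[0.503  0.1213 0.3342] [-1.7943e+02 -4.0000e-02  8.8240e+01] 7.225
{'t': 7.225, 'q': [0.2327, 0.2731, 1.9251, 0.004, 0.9527, 0.2612], 'tcp_pos': [0.503, 0.1213, 0.3342], 'orientation': [-3.1317, -0.0007, 1.54], 'ft_force': [0.4184, 0.2374, -2.9278], 'wrist_torque': [-0.0759, 0.0247, -0.0206], 'finger_gap': 0.0157}
```

Emit:
servo_tool(
  motion="-0.5 0 0.1 -0.001 0.002 0.015 -1; 0 0 0.1 0 0 0.02 -1; 0 0 0 0 0 0.02 -1; 0 0 0 0 0 0.012 -1; 0 0 0 0 0 0 -1; 0 0 0 0 0 0 -1",
)

```text
t: 7.98
tcp_pos: [0.5057, 0.1176, 0.2657]
orientation: [-3.141, 0.0, 1.535]
ft_force: [-0.0, 0.0, -2.1]
finger_gap: 0.0159
```

```bash
python3 plan.py 0.5056 0.1199 0.253 88.05 1 -1
python3 - <<'E'
from h import *
print(st()); snap('wrist','w4'); snap('side','s4')
E
```

```text
-0.01 0.02 -0.13 0.0023 -0.0002 0.0127 -1
[0.5057 0.1176 0.2657] [-1.7999e+02  2.0000e-02  8.7920e+01] 7.975
{'t': 7.975, 'q': [0.2257, 0.3736, 1.9731, -0.0004, 0.7951, 0.2623], 'tcp_pos': [0.5057, 0.1176, 0.2657], 'orientation': [-3.1415, 0.0003, 1.5346], 'ft_force': [-0.0093, 0.0231, -2.1331], 'wrist_torque': [-0.0256, 0.1111, 0.0497], 'finger_gap': 0.0159}
```

View pics/w4.png

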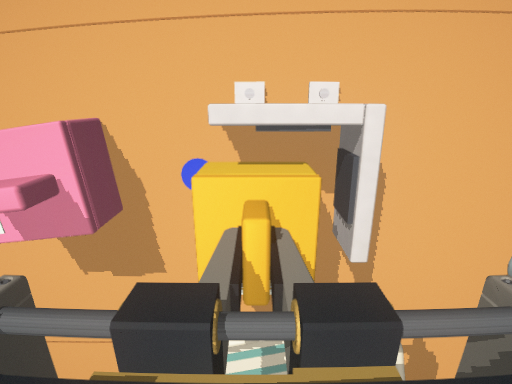

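The box is hovering in the open quadrant, with its edges nearly parallel to the walls. The top wall is at (296,114), the right wall at (362,190), and both pads are in view. I'll measure the gaps and the relative angle from this view.

Run:
```python
from h import *
z=load('w4');P=cloud(z); 
Q=P[95:265,200:390].reshape(-1,3)
# wall tops
q=Q[(Q[:,2]>0.05)&(Q[:,2]<0.062)&((Q[:,0]>0.572)|(Q[:,1]>0.186))]
print(len(q),np.median(q,0))
print('wall rect',cv2.minAreaRect(q[:,:2].astype(np.float32)))
def line(s,ax,pct):
    o=1-ax; b=np.linspace(s[:,o].min(),s[:,o].max(),14); r=[]
    for i in range(1,12):
        t=s[(s[:,o]>=b[i])&(s[:,o]<b[i+1])]
        if len(t)>4: r.append([t[:,o].mean(),np.percentile(t[:,ax],pct)])
    r=np.array(r); f=np.polyfit(r[:,0],r[:,1],1); return f,np.degrees(np.arctan(f[0])),np.abs(np.polyval(f,r[:,0])-r[:,1]).max()
sx=q[(q[:,0]>0.568)&(q[:,1]<0.18)]; sy=q[(q[:,1]>0.18)&(q[:,0]<0.56)]
print('x wall outer',line(sx,0,98)); print('y wall outer',line(sy,1,98)); print('y wall inner',line(sy,1,2))
L=P[165:300,190:325].reshape(-1,3); L=L[(L[:,2]>0.062)&(L[:,2]<0.08)&(L[:,1]>0.12)]
print('lid',len(L),np.median(L,0)); print('box +x edge',line(L,0,99)); print('box top edge(y)',line(L,1,99)); print('box left',line(L,0,1))
```

```text
7647 [0.5730482  0.19009606 0.05584886]
wall rect ((0.5330542922019958, 0.1461086869239807), (0.11570329964160919, 0.11562379449605942), 88.15028381347656)
x wall outer (array([0.03591384, 0.58459171]), np.float64(2.056827258255352), np.float64(0.0002738412100339316))
y wall outer (array([-0.03031994,  0.22001533]), np.float64(-1.7366726234579732), np.float64(0.0003688661978873409))
y wall inner (array([-0.09353157,  0.23636349]), np.float64(-5.3434186277513875), np.float64(0.0018016819286260644))
lid 6527 [0.50592955 0.14519738 0.06998915]
box +x edge (array([0.01698276, 0.54431085]), np.float64(0.9729468412744625), np.float64(0.00018467023352353173))
box top edge(y) (array([-0.0344799 ,  0.17768471]), np.float64(-1.9747702448748927), np.float64(0.00040054084135024426))
box left (array([0.04848396, 0.45870259]), np.float64(2.775752580566437), np.float64(0.0002868780380259617))
```

View pics/s4.png

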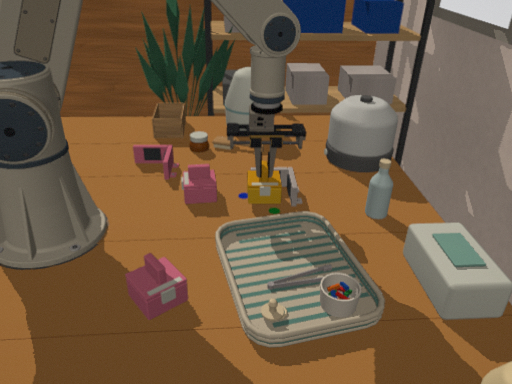

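Emit:
servo_tool(
  motion="0 0 -0.1 0.002 0 0.008 -1; 0 0 0 0 0 0.004 -1; 0 0 0 0 0 0 -1; 0 0 0 0 0 0 -1",
)

```text
t: 8.57
tcp_pos: [0.506, 0.1201, 0.2538]
orientation: [3.14, -0.0, 1.537]
ft_force: [-0.8, 0.2, -1.9]
finger_gap: 0.0159
```

```bash
python3 -c "
from h import *
print(st())"
```

```text
{'t': 8.575, 'q': [0.2302, 0.3933, 1.9784, -0.0003, 0.7682, 0.2644], 'tcp_pos': [0.506, 0.1201, 0.2538], 'orientation': [3.1399, -0.0002, 1.5368], 'ft_force': [-0.8231, 0.2412, -1.9204], 'wrist_torque': [-0.0413, 0.0767, 0.012], 'finger_gap': 0.0159}
```

Emit:
servo_tool(
  motion="0 0 0 0.007 0.007 0 -1; 0 0 0 0.007 0.007 0 -1; 0 0 0 0.005 0.005 0 -1; 0 0 0 0 0 0 -1; 0 0 0 0 0 0 -1",
)

```text
t: 9.2
tcp_pos: [0.5276, 0.1402, 0.2541]
orientation: [3.139, -0.001, 1.537]
ft_force: [-0.3, 0.5, -2.7]
finger_gap: 0.0157
```

```bash
python3 -c "
from h import *
print(st())"; python3 plan.py 0.526 0.140 0.2495 88.1 1 -1
```

```text
{'t': 9.2, 'q': [0.2571, 0.4245, 1.9232, -0.0004, 0.7912, 0.2909], 'tcp_pos': [0.5276, 0.1402, 0.2541], 'orientation': [3.139, -0.0005, 1.5373], 'ft_force': [-0.3194, 0.5343, -2.7134], 'wrist_torque': [-0.0183, -0.0001, 0.0601], 'finger_gap': 0.0157}
0.15 -0.03 -0.02 -0.0003 -0.0016 0.0046 -1
[0.5276 0.1402 0.2541] [ 1.7985e+02 -3.0000e-02  8.8080e+01] 9.2
```

Both gaps are now about 3–4 mm. Setting the box down gently.

Emit:
servo_tool(
  motion="0.1 0 0 0 -0.001 0.003 -1; 0 0 0 0 0 0 -1; 0 0 0 0 0 0.001 -1; 0 0 0 0 0 0 -1",
)

```text
t: 9.7
tcp_pos: [0.526, 0.1398, 0.2497]
orientation: [3.142, -0.0, 1.537]
ft_force: [0.5, 0.1, -3.1]
finger_gap: 0.0157
```

```bash
python3 -c "
from h import *
print(st())"; python3 plan.py 0.526 0.140 0.2495 88.1 1 -1
```

```text
{'t': 9.7, 'q': [0.257, 0.4299, 1.928, 0.0003, 0.7836, 0.2906], 'tcp_pos': [0.526, 0.1398, 0.2497], 'orientation': [3.1416, -0.0003, 1.5369], 'ft_force': [0.5289, 0.1191, -3.0923], 'wrist_torque': [0.0267, 0.0507, 0.0322], 'finger_gap': 0.0157}
0 -0.01 -0.04 0.0002 -0.0000 0.0002 -1
[0.526  0.1398 0.2497] [ 1.800e+02 -1.000e-02  8.806e+01] 9.7
```

Emit:
servo_tool(
  motion="0 0 0 0 0 0.001 -1; 0 0 0 0 0 0 -1",
)

```text
t: 9.95
tcp_pos: [0.5262, 0.1398, 0.2498]
orientation: [3.141, -0.0, 1.537]
ft_force: [-0.1, -0.5, -2.1]
finger_gap: 0.0156
```

Emit:
servo_tool(
  motion="0 0 0 0 0 0.001 -1; 0 0 0 0 0 0 -1",
)

```text
t: 10.2
tcp_pos: [0.5263, 0.1398, 0.2497]
orientation: [3.141, -0.001, 1.537]
ft_force: [0.6, 0.6, -3.0]
finger_gap: 0.0156
```

Emit:
servo_tool(
  motion="0 0 0 0 0 0.002 -1",
)

```text
t: 10.32
tcp_pos: [0.5265, 0.1399, 0.2495]
orientation: [3.141, -0.001, 1.537]
ft_force: [-13.7, -3.7, 44.0]
finger_gap: 0.0156
```

Emit:
servo_tool(
  motion="0 0 0 0 0 0.001 -1",
)

```text
t: 10.45
tcp_pos: [0.5264, 0.1399, 0.2496]
orientation: [3.141, -0.001, 1.537]
ft_force: [-3.9, -0.9, 7.5]
finger_gap: 0.016
```

The box is on the dresser: z is stalled at 0.2496 and the contact force shows. Next I'll press laterally into both pads in small steps.

Emit:
servo_tool(
  motion="0 0 0 0.0015 0.0015 0 -1",
)

```text
t: 10.58
tcp_pos: [0.5279, 0.1412, 0.2497]
orientation: [3.141, -0.0, 1.537]
ft_force: [-0.4, 0.2, -1.8]
finger_gap: 0.0161
```

Emit:
servo_tool(
  motion="0 0 0 0.0015 0.0015 0 -1",
)

```text
t: 10.7
tcp_pos: [0.5294, 0.1427, 0.2496]
orientation: [3.141, -0.0, 1.537]
ft_force: [-2.7, -4.1, 3.2]
finger_gap: 0.0158
```

```bash
python3 -c "
from h import *
print(st())"
```

```text
{'t': 10.7, 'q': [0.2605, 0.4349, 1.9195, 0.0002, 0.7865, 0.2944], 'tcp_pos': [0.5294, 0.1427, 0.2496], 'orientation': [3.141, -0.0003, 1.5367], 'ft_force': [-2.6977, -4.0785, 3.2364], 'wrist_torque': [-0.5734, 0.5876, 0.0587], 'finger_gap': 0.0158}
```

Emit:
servo_tool(
  motion="0 0 0 0.001 0.001 0 -1",
)

```text
t: 10.82
tcp_pos: [0.5301, 0.1433, 0.2497]
orientation: [-3.14, 0.001, 1.537]
ft_force: [-7.2, -8.4, 13.4]
finger_gap: 0.0158
```

```bash
python3 -c "
from h import *
print(st())"
```

```text
{'t': 10.825, 'q': [0.2615, 0.4362, 1.9169, -0.001, 0.7902, 0.2957], 'tcp_pos': [0.5301, 0.1433, 0.2497], 'orientation': [-3.1401, 0.0012, 1.5373], 'ft_force': [-7.2072, -8.4034, 13.3511], 'wrist_torque': [-1.4213, 1.3506, 0.0423], 'finger_gap': 0.0158}
```

Emit:
servo_tool(
  motion="0 0 0 0.001 0.001 0 -1",
)

```text
t: 10.95
tcp_pos: [0.5306, 0.1437, 0.2498]
orientation: [-3.138, 0.003, 1.538]
ft_force: [-5.2, -5.8, 10.7]
finger_gap: 0.0158
```

Emit:
servo_tool(
  motion="0 0 0 0.001 0.001 0 -1",
)

```text
t: 11.08
tcp_pos: [0.5312, 0.1442, 0.2499]
orientation: [-3.136, 0.004, 1.538]
ft_force: [-5.2, -5.6, 10.0]
finger_gap: 0.016
```

Run:
```python
from h import *
print(st()); snap('wrist','w5'); snap('top','t5'); snap('side','s5'); print(st())
z=load('w5')
cv2.imwrite('pics/w5c.png',cv2.resize(z['p'][90:290,170:410],None,fx=3,fy=3,interpolation=cv2.INTER_CUBIC)[:,:,::-1])
z=load('s5')
cv2.imwrite('pics/s5c.png',cv2.resize(z['p'][120:220,220:330],None,fx=6,fy=6,interpolation=cv2.INTER_CUBIC)[:,:,::-1])
```

```text
{'t': 11.075, 'q': [0.2631, 0.4384, 1.9122, -0.0036, 0.7976, 0.2983], 'tcp_pos': [0.5312, 0.1442, 0.2499], 'orientation': [-3.136, 0.0044, 1.5381], 'ft_force': [-5.2284, -5.6197, 10.0009], 'wrist_torque': [-1.2182, 0.9554, -0.0522], 'finger_gap': 0.016}
{'t': 11.225, 'q': [0.2632, 0.4386, 1.912, -0.0031, 0.7967, 0.2983], 'tcp_pos': [0.5313, 0.1444, 0.2498], 'orientation': [-3.1367, 0.0038, 1.538], 'ft_force': [-4.2834, -4.0116, 7.447], 'wrist_torque': [-0.7641, 0.7067, -0.0367], 'finger_gap': 0.0156}
```

View pics/w5c.png

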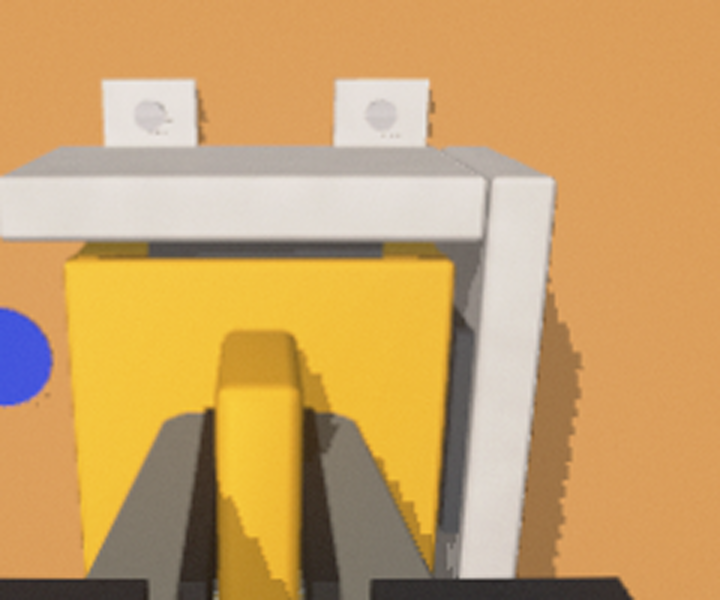

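View pics/s5c.png

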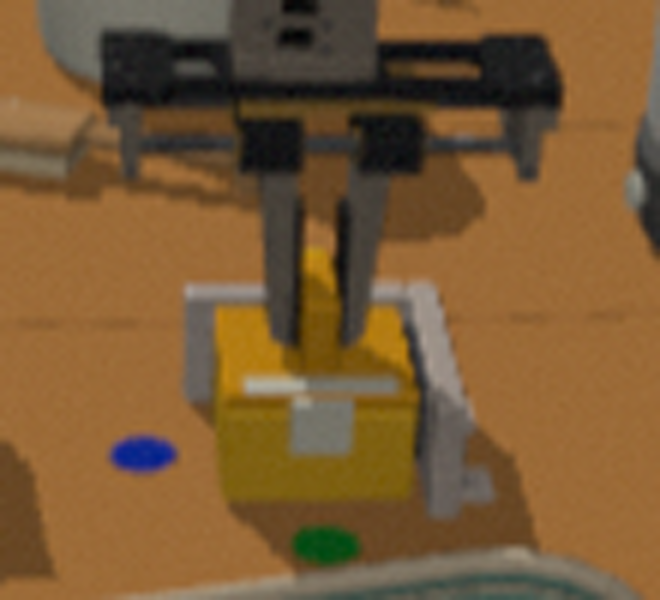

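```bash
cat > gap.py <<'E'
import sys
from h import *
def line(s,ax,pct):
    o=1-ax; b=np.linspace(s[:,o].min(),s[:,o].max(),14); r=[]
    for i in range(1,12):
        t=s[(s[:,o]>=b[i])&(s[:,o]<b[i+1])]
        if len(t)>4: r.append([t[:,o].mean(),np.percentile(t[:,ax],pct)])
    r=np.array(r); f=np.polyfit(r[:,0],r[:,1],1); return f,np.degrees(np.arctan(f[0])),np.abs(np.polyval(f,r[:,0])-r[:,1]).max()
def gap(fn):
    z=load(fn);P=cloud(z);hsv=cv2.cvtColor(z['p'],cv2.COLOR_RGB2HSV);S=hsv[...,1];H=hsv[...,0]
    R=np.zeros(S.shape,bool);R[80:290,150:400]=1
    w=P[R&(S<40)&(P[...,2]>0.052)&(P[...,2]<0.06)]
    sx=w[(w[:,0]>0.57)&(w[:,1]<0.18)]; sy=w[(w[:,1]>0.182)&(w[:,0]<0.56)]
    L=P[R&(S>120)&(H>15)&(H<35)&(P[...,2]>0.05)&(P[...,2]<0.06)]; L=L[(L[:,0]<0.578)&(L[:,1]<0.19)]
    wx=line(sx,0,98);wy=line(sy,1,98);wi=line(sy,1,2);wxi=line(sx,0,2);bx=line(L,0,99);by=line(L,1,99);bl=line(L,0,1)
    for n,v in(('wall x out',wx),('wall x in',wxi),('wall y out',wy),('wall y in',wi),('box +x',bx),('box -x',bl),('box +y',by)): print(n,v[0].round(4),'ang %.2f res %.4f'%v[1:])
    for y in (.13,.145,.16): print('x gap from outer-18 at',y,(np.polyval(wx[0],y)-.018-np.polyval(bx[0],y)).round(4))
    for x in (.51,.53,.55): print('y gap at',x,(np.polyval(wy[0],x)-.018-np.polyval(by[0],x)).round(4))
    c=L[:,:]; A=np.c_[c[:,:2],np.ones(len(c))]; k=np.linalg.lstsq(A,c[:,2],rcond=None)[0]; print('lid tilt deg x,y',np.degrees(k[:2]).round(2), np.median(c[:,2]).round(4))
gap(sys.argv[1])
E
python3 gap.py w5; python3 plan.py 0.5312 0.1442 0.2497 88.1 1 -1
```

```text
wall x out [0.0324 0.5854] ang 1.85 res 0.0001
wall x in [0.032  0.5696] ang 1.84 res 0.0028
wall y out [-0.0343  0.222 ] ang -1.96 res 0.0001
wall y in [-0.1025  0.2425] ang -5.85 res 0.0017
box +x [0.014  0.5688] ang 0.80 res 0.0003
box -x [0.0539 0.4808] ang 3.09 res 0.0002
box +y [-0.0318  0.2027] ang -1.82 res 0.0004
x gap from outer-18 at 0.13 0.001
x gap from outer-18 at 0.145 0.0012
x gap from outer-18 at 0.16 0.0015
y gap at 0.51 0.0
y gap at 0.53 -0.0
y gap at 0.55 -0.0001
lid tilt deg x,y [-0.23 -0.41] 0.0542
-0.28 0.22 0.02 -0.0002 -0.0001 0.0001 -1
[0.5313 0.1444 0.2498] [-179.72    0.22   88.12] 11.225
```

Emit:
servo_tool(
  motion="-0.3 0.2 0 0 0.0005 -0.0005 -1",
)

```text
t: 11.35
tcp_pos: [0.5313, 0.144, 0.2498]
orientation: [-3.14, 0.001, 1.538]
ft_force: [-2.2, -3.8, -2.6]
finger_gap: 0.016
```

Emit:
servo_tool(
  motion="0 0 0 0.0005 0.001 0 -1",
)

```text
t: 11.48
tcp_pos: [0.5319, 0.1441, 0.2497]
orientation: [-3.138, 0.002, 1.538]
ft_force: [-6.7, -5.2, 10.2]
finger_gap: 0.0157
```

```bash
python3 plan.py 0.5312 0.1442 0.2497 88.1 1 -1;python3 -c "
from h import *
print(st())"
```

```text
-0.18 0.13 0.04 0.0001 -0.0007 0.0000 -1
[0.5319 0.1441 0.2497] [-1.7982e+02  1.3000e-01  8.8140e+01] 11.475
{'t': 11.475, 'q': [0.2623, 0.4389, 1.9119, -0.0017, 0.7944, 0.2959], 'tcp_pos': [0.5319, 0.1441, 0.2497], 'orientation': [-3.1385, 0.0022, 1.5384], 'ft_force': [-6.7079, -5.174, 10.1546], 'wrist_torque': [-0.9197, 1.0964, 0.0051], 'finger_gap': 0.0157}
```

Emit:
servo_tool(
  motion="-0.2 0.15 0 0.0005 0.001 -0.0004 -1",
)

```text
t: 11.6
tcp_pos: [0.5319, 0.144, 0.2497]
orientation: [-3.139, 0.001, 1.539]
ft_force: [-6.5, -6.8, 5.9]
finger_gap: 0.0156
```

Emit:
servo_tool(
  motion="-0.1 0.1 0 0.0005 0.001 -0.0003 -1",
)

```text
t: 11.72
tcp_pos: [0.5321, 0.1439, 0.2497]
orientation: [-3.137, 0.001, 1.539]
ft_force: [-5.2, -6.2, 5.5]
finger_gap: 0.0159
```

Emit:
servo_tool(
  motion="-0.1 0.1 0 0.0005 0.001 -0.0003 -1",
)

```text
t: 11.85
tcp_pos: [0.5324, 0.1439, 0.2498]
orientation: [-3.137, 0.001, 1.539]
ft_force: [-5.5, -6.0, 5.9]
finger_gap: 0.0156
```

```bash
python3 plan.py 0.5312 0.1442 0.2497 88.1 1 -1;python3 -c "
from h import *
print(st()); snap('wrist','w6'); print(st())"; python3 gap.py w6
```

```text
-0.29 0.05 0.1 0.0003 -0.0012 0.0001 -1
[0.5324 0.1439 0.2498] [-1.7971e+02  5.0000e-02  8.8200e+01] 11.85
{'t': 11.85, 'q': [0.261, 0.4397, 1.9104, 0.0009, 0.7966, 0.2918], 'tcp_pos': [0.5324, 0.1439, 0.2498], 'orientation': [-3.1366, 0.0009, 1.5394], 'ft_force': [-5.4956, -6.03, 5.9021], 'wrist_torque': [-1.122, 1.0691, 0.0461], 'finger_gap': 0.0156}
{'t': 11.9, 'q': [0.261, 0.4397, 1.9103, 0.0009, 0.7968, 0.2918], 'tcp_pos': [0.5324, 0.1439, 0.2498], 'orientation': [-3.1365, 0.0009, 1.5394], 'ft_force': [-5.8691, -6.6687, 6.0504], 'wrist_torque': [-1.1709, 1.0832, 0.0708], 'finger_gap': 0.0157}
wall x out [0.0283 0.5859] ang 1.62 res 0.0002
wall x in [0.032  0.5702] ang 1.83 res 0.0024
wall y out [-0.0335  0.2215] ang -1.92 res 0.0001
wall y in [-0.1042  0.2429] ang -5.95 res 0.0020
box +x [0.0132 0.5705] ang 0.76 res 0.0006
box -x [0.0496 0.4828] ang 2.84 res 0.0003
box +y [-0.0284  0.2013] ang -1.63 res 0.0003
x gap from outer-18 at 0.13 -0.0006
x gap from outer-18 at 0.145 -0.0004
x gap from outer-18 at 0.16 -0.0002
y gap at 0.51 -0.0004
y gap at 0.53 -0.0005
y gap at 0.55 -0.0006
lid tilt deg x,y [-0.2  -0.23] 0.0541
```

Emit:
servo_tool(
  motion="-0.4 0.2 -0.1 0.0007 0.0007 -0.0003 -1",
)

```text
t: 12.02
tcp_pos: [0.5319, 0.1437, 0.2497]
orientation: [-3.139, -0.0, 1.542]
ft_force: [-9.1, -9.0, 8.0]
finger_gap: 0.0157
```

Emit:
servo_tool(
  motion="-0.4 0.2 -0.1 0.0007 0.0007 0 -1",
)

```text
t: 12.15
tcp_pos: [0.5314, 0.1435, 0.2496]
orientation: [3.141, -0.001, 1.544]
ft_force: [-9.7, -9.5, 15.0]
finger_gap: 0.0154
```

```bash
python3 plan.py 0.5324 0.1439 0.2497 88.1 1 -1;python3 -c "
from h import *
print(st())"
```

```text
0.02 -0.08 0.34 0.0004 0.0010 -0.0001 -1
[0.5314 0.1435 0.2496] [ 1.7998e+02 -8.0000e-02  8.8440e+01] 12.15
{'t': 12.15, 'q': [0.2607, 0.4374, 1.915, 0.0018, 0.7884, 0.2867], 'tcp_pos': [0.5314, 0.1435, 0.2496], 'orientation': [3.1412, -0.0014, 1.5435], 'ft_force': [-9.6556, -9.5098, 15.0399], 'wrist_torque': [-1.8303, 1.8879, -0.1924], 'finger_gap': 0.0154}
```

Emit:
servo_tool(
  motion="0 0 0.3 0.0008 0.0008 -0.0003 -1",
)

```text
t: 12.28
tcp_pos: [0.5316, 0.1437, 0.2496]
orientation: [-3.14, -0.0, 1.538]
ft_force: [-2.1, -5.3, -2.5]
finger_gap: 0.0155
```

Emit:
servo_tool(
  motion="-0.1 0.1 0.2 0.0008 0.0008 0 -1",
)

```text
t: 12.4
tcp_pos: [0.5318, 0.1438, 0.2496]
orientation: [-3.14, 0.0, 1.535]
ft_force: [-7.4, -9.1, 11.2]
finger_gap: 0.0156
```

```bash
python3 plan.py 0.5324 0.1439 0.2497 88.1 1 -1;python3 -c "
from h import *
print(st()); snap('wrist','w7'); print(st())"; python3 gap.py w7
```

```text
-0.11 0 -0.13 0.0002 0.0006 -0.0001 -1
[0.5318 0.1438 0.2496] [-179.89    0.     87.97] 12.4
{'t': 12.4, 'q': [0.2611, 0.4385, 1.913, 0.0008, 0.792, 0.296], 'tcp_pos': [0.5318, 0.1438, 0.2496], 'orientation': [-3.1396, 0.0, 1.5354], 'ft_force': [-7.3954, -9.1274, 11.24], 'wrist_torque': [-1.6265, 1.2368, 0.1824], 'finger_gap': 0.0156}
{'t': 12.45, 'q': [0.2611, 0.4385, 1.913, 0.0007, 0.7921, 0.2961], 'tcp_pos': [0.5318, 0.1437, 0.2496], 'orientation': [-3.1395, 0.0001, 1.5353], 'ft_force': [-6.6738, -8.5381, 7.9189], 'wrist_torque': [-1.4201, 1.0501, 0.1799], 'finger_gap': 0.0159}
wall x out [0.0331 0.5853] ang 1.90 res 0.0002
wall x in [0.0287 0.5706] ang 1.65 res 0.0023
wall y out [-0.0342  0.2219] ang -1.96 res 0.0001
wall y in [-0.1092  0.2458] ang -6.23 res 0.0017
box +x [0.0162 0.5701] ang 0.93 res 0.0005
box -x [0.0505 0.4827] ang 2.89 res 0.0002
box +y [-0.0293  0.2017] ang -1.68 res 0.0005
x gap from outer-18 at 0.13 -0.0006
x gap from outer-18 at 0.145 -0.0004
x gap from outer-18 at 0.16 -0.0001
y gap at 0.51 -0.0003
y gap at 0.53 -0.0004
y gap at 0.55 -0.0005
lid tilt deg x,y [-0.03 -0.14] 0.0539
```

Emit:
servo_tool(
  motion="-0.2 0.1 -0.2 0.0015 0.0015 -0.0006 -1",
)

```text
t: 12.58
tcp_pos: [0.532, 0.144, 0.2496]
orientation: [-3.139, 0.001, 1.54]
ft_force: [-8.6, -12.6, 3.4]
finger_gap: 0.0155
```

```bash
python3 plan.py 0.532 0.1438 0.2497 88.15 1 -1;python3 -c "
from h import *
print(st())"
```

```text
-0.17 0.08 0.07 -0.0002 0.0000 -0.0001 -1
[0.532  0.144  0.2496] [-1.7983e+02  8.0000e-02  8.8220e+01] 12.575
{'t': 12.575, 'q': [0.2619, 0.4391, 1.9119, -0.0007, 0.7939, 0.2935], 'tcp_pos': [0.532, 0.144, 0.2496], 'orientation': [-3.1386, 0.0014, 1.5397], 'ft_force': [-8.6393, -12.6268, 3.4308], 'wrist_torque': [-2.1714, 1.3207, 0.0098], 'finger_gap': 0.0155}
```

Emit:
servo_tool(
  motion="-0.3 0.15 0.05 0.0016 0.002 -0.0004 -1",
)

```text
t: 12.7
tcp_pos: [0.5322, 0.1442, 0.2496]
orientation: [-3.138, 0.002, 1.54]
ft_force: [-13.7, -12.8, 16.1]
finger_gap: 0.0157
```

```bash
python3 plan.py 0.532 0.1438 0.2497 88.15 1 -1;python3 -c "
from h import *
print(st())"
```

```text
-0.22 0.14 0.06 -0.0004 -0.0002 -0.0001 -1
[0.5322 0.1442 0.2496] [-1.7978e+02  1.4000e-01  8.8210e+01] 12.7
{'t': 12.7, 'q': [0.2623, 0.4396, 1.911, -0.0017, 0.7954, 0.2948], 'tcp_pos': [0.5322, 0.1442, 0.2496], 'orientation': [-3.1377, 0.0025, 1.5395], 'ft_force': [-13.6759, -12.7869, 16.1311], 'wrist_torque': [-2.1143, 2.1318, 0.0003], 'finger_gap': 0.0157}
```

Emit:
servo_tool(
  motion="-0.3 0.2 0.05 0.0016 0.002 -0.001 -1",
)

```text
t: 12.82
tcp_pos: [0.5323, 0.1443, 0.2497]
orientation: [-3.137, 0.003, 1.539]
ft_force: [-8.7, -13.3, 0.2]
finger_gap: 0.016
```

```bash
python3 plan.py 0.532 0.1438 0.2497 88.15 1 -1;python3 -c "
from h import *
print(st()); snap('wrist','w8'); snap('side','s8');snap('top','t8'); 
for i in range(6): bot.camera('side')
print(st())
z=load('s8')
cv2.imwrite('pics/s8c.png',cv2.resize(z['p'][120:220,220:330],None,fx=6,fy=6,interpolation=cv2.INTER_CUBIC)[:,:,::-1])
z=load('w8')
cv2.imwrite('pics/w8c.png',cv2.resize(z['p'][90:290,170:410],None,fx=3,fy=3,interpolation=cv2.INTER_CUBIC)[:,:,::-1])
"; python3 gap.py w8
```

```text
-0.26 0.16 0.05 -0.0005 -0.0003 0.0000 -1
[0.5323 0.1443 0.2497] [-1.7974e+02  1.6000e-01  8.8200e+01] 12.825
{'t': 12.825, 'q': [0.2623, 0.4398, 1.9103, -0.0018, 0.7966, 0.295], 'tcp_pos': [0.5323, 0.1443, 0.2497], 'orientation': [-3.137, 0.0027, 1.5393], 'ft_force': [-8.698, -13.275, 0.228], 'wrist_torque': [-2.1065, 1.1433, -0.0267], 'finger_gap': 0.016}
{'t': 13.275, 'q': [0.2623, 0.4399, 1.9103, -0.0017, 0.7966, 0.2951], 'tcp_pos': [0.5323, 0.1443, 0.2497], 'orientation': [-3.1369, 0.0027, 1.5392], 'ft_force': [-8.97, -13.2485, 5.8917], 'wrist_torque': [-2.0652, 1.3695, 0.0498], 'finger_gap': 0.0153}
wall x out [0.0311 0.5855] ang 1.78 res 0.0002
wall x in [0.0293 0.5704] ang 1.68 res 0.0024
wall y out [-0.0339  0.2218] ang -1.94 res 0.0001
wall y in [-0.1009  0.2414] ang -5.76 res 0.0017
box +x [0.014  0.5703] ang 0.80 res 0.0006
box -x [0.0498 0.4828] ang 2.85 res 0.0002
box +y [-0.0282  0.2013] ang -1.62 res 0.0004
x gap from outer-18 at 0.13 -0.0006
x gap from outer-18 at 0.145 -0.0004
x gap from outer-18 at 0.16 -0.0001
y gap at 0.51 -0.0004
y gap at 0.53 -0.0005
y gap at 0.55 -0.0006
lid tilt deg x,y [-0.1  -0.23] 0.054
```

View pics/w8c.png

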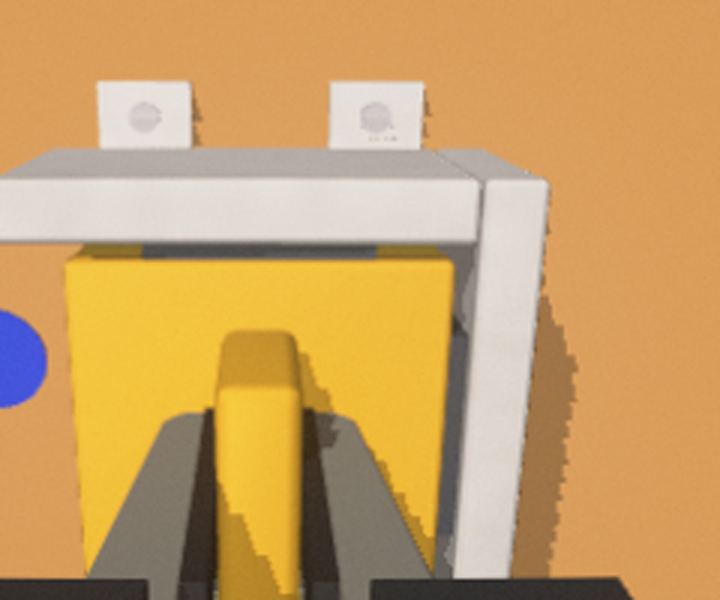

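View pics/s8c.png

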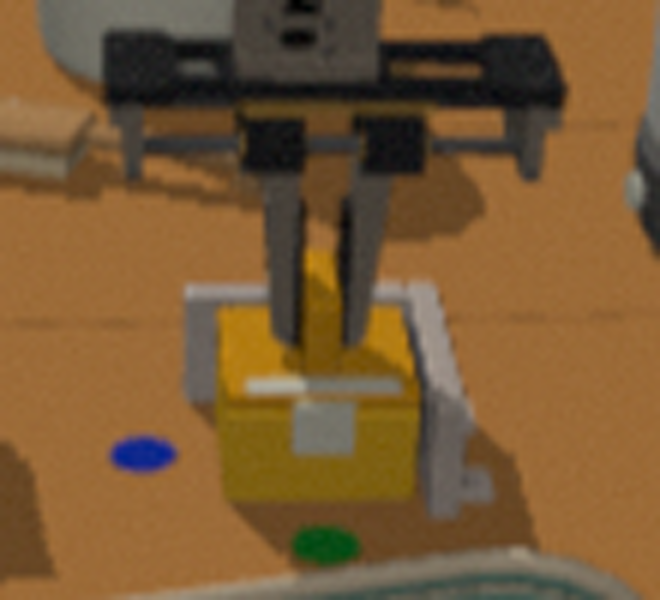

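The latch faces the green dot, and the lid edges sit at pad-face distance on both sides (gap within ±0.6 mm). The tool leans about 0.3° under load, so I'll straighten it while keeping the pressure on.

Emit:
servo_tool(
  motion="-0.6 0.4 0.05 0.0014 0.0018 -0.0005 -1",
)

```text
t: 13.4
tcp_pos: [0.5318, 0.1439, 0.2496]
orientation: [-3.14, 0.0, 1.539]
ft_force: [-15.8, -15.8, 20.4]
finger_gap: 0.0156
```

Emit:
servo_tool(
  motion="-0.4 0.3 0.05 0.0014 0.0018 -0.0007 -1",
)

```text
t: 13.52
tcp_pos: [0.5317, 0.1436, 0.2497]
orientation: [-3.14, -0.001, 1.539]
ft_force: [-8.8, -12.6, 5.7]
finger_gap: 0.0154
```

```bash
python3 plan.py 0.532 0.1438 0.2497 88.15 1 -1;python3 -c "
from h import *
print(st())"
```

```text
-0.07 -0.06 0.03 0.0002 0.0003 -0.0000 -1
[0.5317 0.1436 0.2497] [-1.7993e+02 -6.0000e-02  8.8180e+01] 13.525
{'t': 13.525, 'q': [0.2607, 0.438, 1.9137, 0.0019, 0.7907, 0.2911], 'tcp_pos': [0.5317, 0.1436, 0.2497], 'orientation': [-3.1404, -0.0011, 1.5391], 'ft_force': [-8.8231, -12.5905, 5.7047], 'wrist_torque': [-2.3299, 1.5881, -0.0156], 'finger_gap': 0.0154}
```

Emit:
servo_tool(
  motion="-0.3 0.2 0 0.0015 0.0024 -0.0004 -1",
)

```text
t: 13.65
tcp_pos: [0.532, 0.1436, 0.2496]
orientation: [-3.139, -0.001, 1.54]
ft_force: [-13.0, -11.5, 16.4]
finger_gap: 0.0153
```

```bash
python3 -c "
from h import *
print(st()); snap('wrist','w9'); snap('side','s9'); snap('top','t9')
for i in range(12): bot.camera('side')
print(st())
z=load('t9')
cv2.imwrite('pics/t9c.png',cv2.resize(z['p'][120:260,180:440],None,fx=3,fy=3,interpolation=cv2.INTER_CUBIC)[:,:,::-1])
"; python3 gap.py w9 | tail -7
```

```text
{'t': 13.65, 'q': [0.2605, 0.4388, 1.9124, 0.0023, 0.7928, 0.2901], 'tcp_pos': [0.532, 0.1436, 0.2496], 'orientation': [-3.1387, -0.0008, 1.5396], 'ft_force': [-12.9549, -11.517, 16.3803], 'wrist_torque': [-2.1418, 2.3418, -0.0186], 'finger_gap': 0.0153}
{'t': 14.4, 'q': [0.2605, 0.4387, 1.9124, 0.0022, 0.7928, 0.2901], 'tcp_pos': [0.532, 0.1437, 0.2497], 'orientation': [-3.1389, -0.0008, 1.5397], 'ft_force': [-13.1863, -11.8784, 12.854], 'wrist_torque': [-2.3092, 2.1489, 0.0073], 'finger_gap': 0.0156}
x gap from outer-18 at 0.13 -0.0007
x gap from outer-18 at 0.145 -0.0003
x gap from outer-18 at 0.16 0.0
y gap at 0.51 -0.0004
y gap at 0.53 -0.0004
y gap at 0.55 -0.0005
lid tilt deg x,y [-0.06 -0.17] 0.054
```

View pics/s9.png

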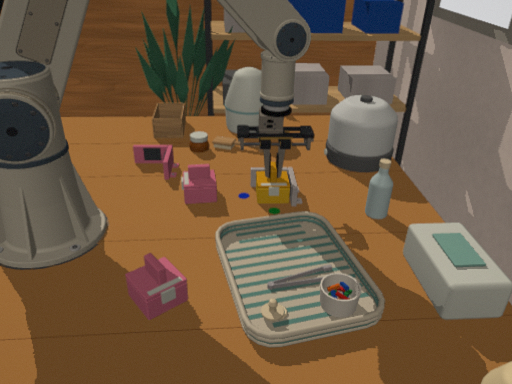

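View pics/t9c.png

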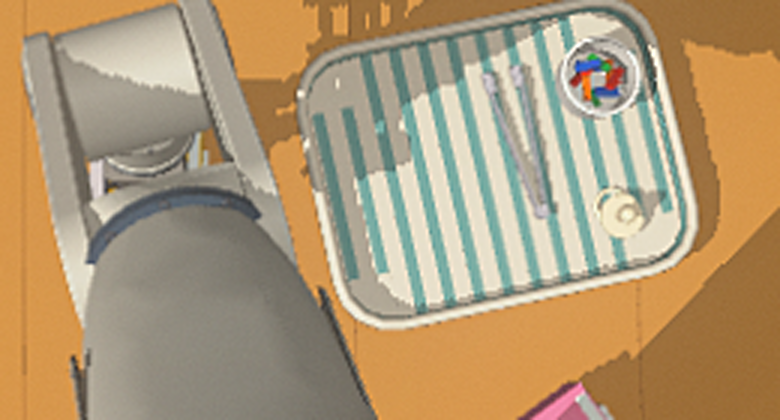

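The hold is stable. In the side view the box sits in the bracket at (272,190) with its latch towards the green dot, and the tray items are undisturbed. I'm handing it in.

```bash
python3 -c "
from h import *
print(bot.sign_off())"
```

```text
the job is handed in; nothing more can be done
None
```

I lifted the yellow snack box out of the tray by its handle, with its white latch turned to face the green dot. I stood it on the dresser inside the white bracket and pressed it into both pads. I handed the job in at about 14.4 s, still gripping and pressing.

**Last checks, all before handing in:**
- **Hold:** the push was steady over 0.75 s, at about 13 N towards the back pad, 12 N towards the side pad and 13 N on the dresser. Some of the sideways force may be friction on the dresser rather than pad pressure.
- **Fit:** the wrist camera put the lid edges within 0.7 mm of both pad faces, which is within its calibration error. The lid was at 54 mm and level to about 0.2°.
- **Alignment:** the tool was upright to about 0.2°. Its turn was 88.2°, against about 88.1° for the corner.
- **Other things:** the tray items, both dots, the bottle and the other things in view were where they had been.

**What disagreed or was not clean:**
- One 2 mm downward step while setting the box down read 44 N at the wrist for a moment. That was the box on the dresser, not the arm or gripper body, and well under the 120 N limit.
- The wrist moments suggest the pads carry the load near their upper edge. I straightened the tool to counter this, but I could not see the lower part of the contact.
- The top camera could not show the corner at the end because the arm was in the way.

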